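Press a straw-inlay panel under the jig cover

TASK

Take the wooden cover by its red grip, bring it to the blue-bedded pressing jig and slide it, square to the jig, away from the open end and under the steel lip until it drops over the brass pin in the bed (the pin stands somewhere in the black slot and the cover hides it). Then press the cover down until the sprung bed is fully down, and finish while still gripping the cover and holding it pressed. Leave the other things on the bench where they are.

Things in the scene. Friction and masses are not known exactly. Their poses are not given: they have to be found in the camera images.
- jig: pressing jig, fixed to the bench: plywood base 230 (x) x 150 (y) x 20 mm, level, turned at most 0.35 rad; origin at the centre of its underside. +x points from the open end to the end with the steel lip. To load: set the cover down with its hole at x = -30 mm, y = 0, clear of the lip, then slide it to +x, riding on the pin, until the pin enters the hole.
- lip (a point): middle of the lip's near lower edge: 48 mm along the jig's +x, 72 mm above the bench. The lip is a flat steel plate, 6 mm thick, 104 mm wide, reaching 60 mm on to +x, on two posts 14 mm wide at y = -45 and 45 mm, which begin 50 mm beyond this point. A cover riding on the raised pin passes 6 mm below it.
- bed_top (a point): centre of the upper face of the jig's bed, a blue plate with straw strips, 170 (x) x 120 (y) x 12 mm, axes as the jig's, right over the jig's origin; 38 mm above the bench when up, 32 mm when fully down.
- slot (a point): middle of the black slot, same point as bed_top. A brass pin, 12 mm diameter, 8 mm high, with a tapered top (7 mm across), stands on the bed at y = 0 and somewhere from x = -12 to +12 mm of here: different each time, its place not reported, but visible from above until the cover hides it. It sinks with the bed and does not give sideways.
- bed (a joint): how far the bed is pressed down against its springs (m): 0 up, 0.006 fully down on its stop. It begins to sink at about 6 N total load (the cover's weight counts, and alone does not sink it) and is fully down at about 12 N. A cover riding on the pin sinks it just as a seated one does: only the cover's height tells them apart (8 mm).
- cover: wooden cover plate 140 (x) x 100 (y) x 20 mm, 0.27 to 0.41 kg, lying flat on the bench; origin at the centre of its underside, which is also the mouth of its blind hole (15 mm diameter, small chamfer, 14 mm deep, not visible from above). The same when turned half a turn.
- grip (a point): point on the cover's red upright grip, 46 mm above the underside, right over the hole. The grip is 64 mm long (the cover's x), 16 mm thick (y), and stands from 20 to 62 mm above the underside.
- glue_jar: bystander: small glue jar with red lid, 48 mm across, 62 mm high; origin at the centre of its underside
- tape_roll: bystander: yellow tape roll lying flat, 54 mm across, 24 mm high; origin at the centre of its underside
- sanding_block: bystander: grey sanding block 95 x 55 x 32 mm; origin at the centre of its underside
- burnisher: bystander: screwdriver-like hand tool lying flat at the side; origin at its underside
- brush_mug: bystander: white cup, 72 mm across, 85 mm high; origin at the centre of its underside
- water: bystander: water bottle, 64 mm across, 210 mm high; origin at the centre of its underside
Not all that is in view belongs to the job. Several things have the shape of the cover; the one meant has the colours described above.

How it is judged:
By the outcome, as a careful person would: the job done as asked, in the order asked, and still so for the second after the job is handed in, while the arm keeps its last pose, push and grip.
It also fails if it takes over 38 s, if anything falls off the work surface, if the arm or the gripper's body presses on something with over 40 N, if the wrist force passes 120 N, or if a joint passes its speed limit or range.

ROBOT

A 6-joint arm with a two-finger parallel gripper is mounted at the origin on the work surface. World frame = base frame: x ahead of the robot, y to its left, z up, the work surface at z = 0. Lengths are in m, angles in degrees, forces in N, time in s.
With the tool pointing down it reaches from about 0.225 to 0.725 m from the base axis. Payload 3.1 kg.
Tool frame: the origin (TCP) lies on the centre line of the jaws, within the pads' length; the fingertips stand 25 mm ahead of it and the grasp point (between the pads) lies 6 mm ahead of it; z points along the fingers, y is the line along which they close (so a half turn about z gives the same grasp; the last joint's range is limited). The gripper opens to 85 mm and grips with 20 to 120 N. Pads are 22 mm wide; open, the fingers measure 114 mm over their backs; the gripper's body (76 mm by 85 mm) begins 54 mm behind the grasp point. The pads swing forward as they close: fully open they stand 13 mm farther back than shut.
Start: joints at [-74.931, 2.75, 5.684, 92.934, 0, 82.678], TCP at [0.2, -0.485, 0.256] pointing down, gripper open.
Joint ranges: [-166.93, 166.93], [-56.73, 111.36], [-69.38, 81.34], [-121.58, 131.49], [-85.45, 84.26], [-180, 180]. Speed limits (degrees/s): [159.86, 159.86, 180, 180, 180, 180].

INTERFACE

Orientations are given as [roll, pitch, yaw] about the fixed x, y, z axes, in that order (R = Rz(yaw) Ry(pitch) Rx(roll)).
In Python, from workcell import ctrl gives the robot as it stands.
- The arm moves only by the tool servo_tool, never from a script. Its argument "series" is a list of rows, each a list of 4 numbers: the shift along the world's x, y, z in cm, then the turn about the world's z in rad. In form: [[x, y, z, roll], ...]. A call has 1 to 8 rows; each row is the pose to reach, as a shift and turn from the pose commanded when the call began; what a row does not reach only later rows make up. A row lasts 1/8 s, in which the tool goes at most 62.5 mm and 10.7 degrees, less where a joint would pass 70% of its speed; a pose out of reach is approached as far as the arm can. A call with a gripper value outside its range is refused whole. "hand" is the gripper command: -1 is fully open, 1 is shut, values between are in proportion, set as the call begins (left out, the last holds). The fingers move at their own pace and stop on an object; "squeeze" is the grip in N (left out, the last holds). Time passes only in rows, so rows that repeat a pose let the fingers close. It gives the time, the measured TCP pose, the force, the opening and the grip force at its end, in the units of the state.
- ctrl.get_state(): the state, without advancing time (a new reading comes with each control period).
- ctrl.camera(name): name is "side" or "top" or "wrist"; returns (picture, depth): 480x640x3 uint8, red, green, blue; 480x640 float32, m along the optical axis (not along the pixel's ray), 0 where there is no reading.
- ctrl.camera_model(name): a dict with "intrinsics" (3x3 intrinsics, pixels), "rvec" (rotation vector, rad) and "tvec" (3), from world to camera coordinates, as OpenCV has them. Camera axes: x right, y down, z forward; pixel columns grow to the right and rows downward; lengths in m; the calibration is good to about 2 mm. A picture is of the moment at which its call begins: read the wrist's pose just before it. camera_model takes no time and is no camera call; for the wrist camera it gives the pose at the moment of the call.
- ctrl.close_job(): hands the job in; it is judged then, once.
Trained networks look in the newest picture that a camera, given by its name, has taken for a name from the list of things; names that differ only in an ending like _2 or _b are one class to them, and where a whole thing is asked for, a point or a joint stands for the part that bears it (a point fixed in the world has none). Each returns a list of dicts, best first, with "confidence" (0 to 1); they miss things now and then, are a little off and sometimes report something else, mostly with a low value. They report only what shows in the picture. A call takes as long as a camera call. They do not tell look-alikes from the thing itself.
- ctrl.cut_out(query, camera): "mask" (480x640 bool, what is visible of it) and "point" ([row, column] in pixels, amid what is visible of it).
The state is a dict: "time": time; "joint_positions": joint angles; "joint_vel": joint speeds; "joint_efforts": joint torques, N m; "tool_pos": TCP position; "eef_rot": TCP orientation; "ft_force": force on the tool from outside, world axes, zero at the start; "torque": the same for the moment, N m; "finger_gap": opening from 0.0 (shut) to 1.0 (fully open); "grip_force": force on a finger pad.
Only numpy, scipy, OpenCV 4.12 (cv2) and the standard library are available. Lean on these libraries where they do the work, as an engineer would, in place of code of your own. Each camera call takes 0.05 s, during which the arm holds its last target. There are 200 camera calls.

## Working session

There is one attempt and no reset: what is moved stays moved. The work goes in short steps, Python scripts to look and compute and a tool call to move; the robot and the scene stay as the last step left them, time stands still between calls to the robot, and variables do not carry over. Pictures are saved under pics/ and viewed, at most 10 in all, crops included, and the job is handed in when it is done.

Besides the shell and the picture viewer there is one more tool, called after "Request:" as name(argument=value, ...), one argument or row to a line, values as JSON. servo_tool: Moves the arm, as the interface text tells. Its arguments: {"type":"object","properties":{"series":{"type":"array","items":{"type":"array","items":{"type":"number"}}},"hand":{"type":"number"},"squeeze":{"type":"number"}},"required":["series"]}

```bash
mkdir -p pics
cat > h.py <<'E'
import numpy as np, cv2
from workcell import ctrl
def model(n):
    m=ctrl.camera_model(n); K=np.array(m["intrinsics"]); R=cv2.Rodrigues(np.array(m["rvec"],float))[0]; return K,R,np.array(m["tvec"],float).ravel()
def cloud(n,depth,M=None):
    K,R,t=M or model(n); v,u=np.mgrid[:480,:640]
    c=np.stack([(u-K[0,2])/K[0,0]*depth,(v-K[1,2])/K[1,1]*depth,depth],-1)
    return (c-t)@R
def save(n,img): cv2.imwrite(f"pics/{n}.png",cv2.cvtColor(img,cv2.COLOR_RGB2BGR))
E
python3 - <<'E'
from h import *
s=ctrl.get_state(); print(s)
for n in("top","side"):
    im,d=ctrl.camera(n); save(n+"0",im); np.savez(n+"0.npz",im=im,d=d,P=cloud(n,d)); print(n,model(n))
    for q in("cover","jig"):
        for r in ctrl.cut_out(q,n)[:3]: print(q,r["confidence"],r["point"],r["mask"].sum())
E
```

```text
{'time': 0.0, 'joint_positions': array([-7.49314388e+01,  2.79163834e+00,  5.59226660e+00,  9.29321731e+01,
       -1.27877660e-03,  8.26795277e+01]), 'joint_vel': array([-0.14742837,  0.0601104 ,  0.04675937,  0.04917193,  0.00216703,
       -0.01524178]), 'joint_efforts': array([ 4.28940102e-04, -3.38779664e+01,  3.20015109e+01,  2.02487834e-02,
       -1.76768513e-04,  2.07634230e-07]), 'tool_pos': array([ 0.19982621, -0.48490006,  0.25513418]), 'eef_rot': array([-1.79869364e+02, -1.54929506e-02,  2.23890173e+01]), 'ft_force': array([-0.56970222,  0.51053272,  0.52351611]), 'torque': array([-0.04152177, -0.00588486,  0.06196179]), 'grip_force': 0.0, 'finger_gap': 1.0006348238944753}
top (array([[568.06826732,   0.        , 326.95449302],
       [  0.        , 568.06826732, 237.1752404 ],
       [  0.        ,   0.        ,   1.        ]]), array([[-0.00666012, -0.99997222,  0.00334815],
       [-0.99528546,  0.00630485, -0.09678378],
       [ 0.09675998, -0.00397696, -0.9952998 ]]), array([0.02377223, 0.54640575, 1.36071005]))
cover 0.62 [335.3, 423.1] 2617
cover 0.61 [234.8, 270.0] 2334
jig 0.83 [231.0, 405.1] 5824
jig 0.44 [259.5, 180.0] 964
side (array([[575.69183259,   0.        , 318.56929456],
       [  0.        , 575.69183259, 234.92973657],
       [  0.        ,   0.        ,   1.        ]]), array([[-0.83662819, -0.54776713, -0.0021089 ],
       [-0.34419961,  0.52869797, -0.77588987],
       [ 0.42612193, -0.64840545, -0.63086486]]), array([0.45715223, 0.24332353, 1.16825807]))
cover 0.62 [209.8, 344.7] 4241
cover 0.59 [237.7, 440.1] 1619
cover 0.56 [282.7, 293.1] 1424
jig 0.73 [215.0, 346.9] 4074
```

View pics/top0.png

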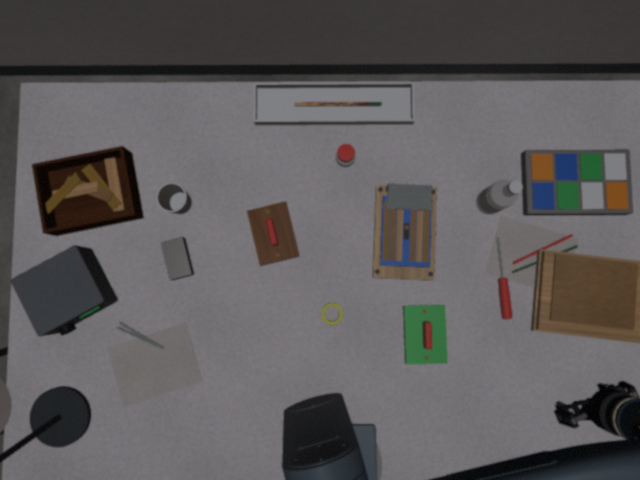

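View pics/side0.png

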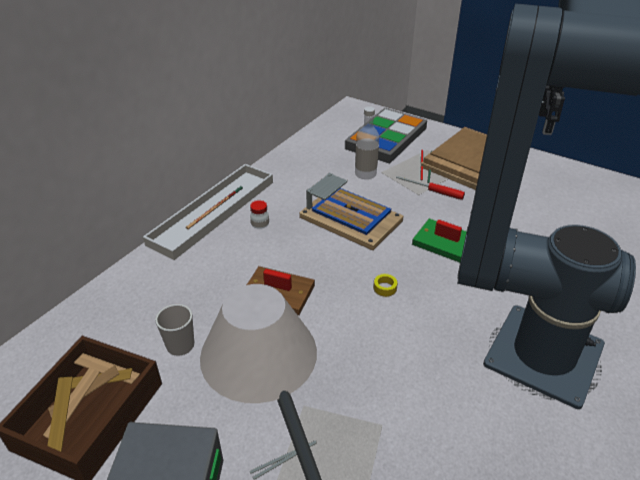

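The top view shows the wooden cover with its red grip at about row 233, col 272. The jig is at about (231, 405), with its lip toward the top of the image (world +x). The green look-alike is at (335, 425). Next I'll measure both poses from depth.

Run:
```python
from h import *
z=np.load("top0.npz"); im,P=z["im"],z["P"]
hsv=cv2.cvtColor(im,cv2.COLOR_RGB2HSV)
def rect(mask,n):
    p=P[mask].astype(np.float32); c,s,a=cv2.minAreaRect(p[:,:2].copy()); print(n,mask.sum(),np.round(c,4),np.round(s,4),round(a,2),"z",np.round(np.percentile(p[:,2],[5,50,95]),4), "med",np.round(np.median(p,0),4))
def win(r0,r1,c0,c1):
    m=np.zeros((480,640),bool); m[r0:r1,c0:c1]=1; return m
w=win(195,275,240,305)
rect(w&(P[...,2]>.012)&(P[...,2]<.03),"cover plate")
rect(w&(P[...,2]>.05),"grip top")
red=((hsv[...,0]<8)|(hsv[...,0]>172))&(hsv[...,1]>150)
rect(w&red&(P[...,2]>.04),"red")
w=win(175,290,365,445)
rect(w&(P[...,2]>.01)&(P[...,2]<.06),"jig all")
rect(w&(P[...,2]>.06),"lip")
blue=(hsv[...,0]>105)&(hsv[...,0]<130)&(hsv[...,1]>150)
rect(w&blue,"blue")
c=im[175:290,230:450]; save("crop0",cv2.convertScaleAbs(cv2.resize(c,(800,418),interpolation=cv2.INTER_CUBIC),alpha=1.6))
```

```text
cover plate 2117 [0.558  0.1548] [0.1405 0.1002] 13.63 z [0.0156 0.0201 0.0251] med [0.5563 0.1525 0.0201]
grip top 202 [0.492  0.1062] [0.2239 0.0347] 36.49 z [0.057  0.0621 1.4071] med [0.5537 0.1533 0.0621]
red 173 [0.4926 0.1054] [0.2239 0.0326] 36.49 z [0.0566 0.0617 0.0668] med [0.5583 0.1535 0.0617]
jig all 4638 [ 0.554  -0.1651] [0.1679 0.2392] 86.08 z [0.0165 0.0358 0.0425] med [ 0.5349 -0.1629  0.0358]
lip 1157 [ 0.5631 -0.08  ] [0.1096 0.3515] 37.63 z [0.0733 0.0781 0.0843] med [ 0.6355 -0.1719  0.0781]
blue 212 [ 0.5591 -0.1698] [0.108  0.1624] 87.54 z [0.0335 0.038  0.0421] med [ 0.501  -0.1705  0.038 ]
```

View pics/crop0.png

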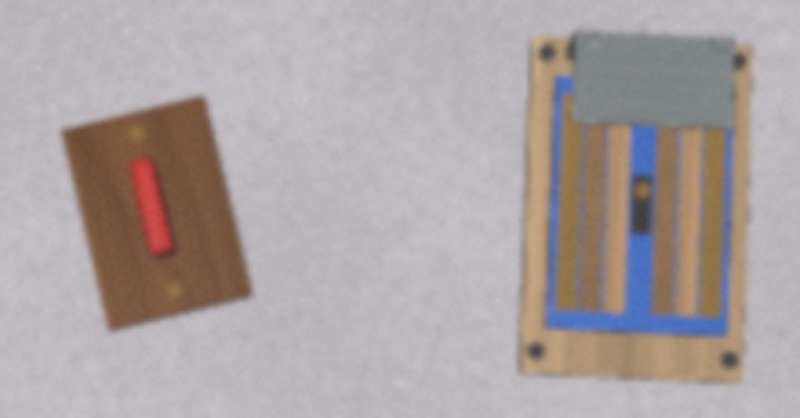

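The cover's centre is near (0.558, 0.155), turned about 13.6°. The pin shows in the slot, up-image (+x) of its middle. I'll move over the jig for a close look, turning toward a wrist-safe yaw near 177°.

Request:
servo_tool(
  series=[
    [3.5,4,2,0.18],
    [7.5,8,4,0.36],
    [11,12,6,0.54],
    [15,16,8,0.72],
    [19,20,9,0.9],
    [22,24,10,1.08],
    [26,28,10,1.26],
    [30,32,10,1.44],
  ],
  hand=-1,
)

```text
time: 1.3
tool_pos: [0.5011, -0.164, 0.3567]
eef_rot: [180.0, 0.1, 105.2]
ft_force: [0.1, -0.4, 0.3]
finger_gap: 0.996
grip_force: 0.0
```

Request:
servo_tool(
  series=[
    [0,0,0,0.18],
    [0,0,0,0.36],
    [0,0,0,0.54],
    [0,0,0,0.72],
    [0,0,0,0.9],
    [0,0,0,1.08],
    [0,0,0,1.25],
    [0,0,0,1.25],
  ],
)

```text
time: 2.3
tool_pos: [0.5, -0.1654, 0.3562]
eef_rot: [180.0, -0.0, 176.4]
ft_force: [-0.4, 0.3, -0.8]
finger_gap: 0.998
grip_force: 0.0
```

Run:
```python
from h import *
s=ctrl.get_state(); print(s["time"],s["tool_pos"],s["eef_rot"],s["joint_positions"])
M=model("wrist"); im,d=ctrl.camera("wrist"); save("w1",im); np.savez("w1.npz",im=im,d=d,P=cloud("wrist",d,M)); print(M)
```

```text
2.3 [ 0.49997948 -0.16540434  0.35624509] [ 1.79997076e+02 -5.79882932e-03  1.76402680e+02] [-2.56039196e+01  6.03432809e+00  2.07661791e+01  1.04738323e+02
  5.38358680e-04 -2.20065992e+01]
(array([[338.39960776,   0.        , 319.22380865],
       [  0.        , 338.39960776, 239.87561097],
       [  0.        ,   0.        ,   1.        ]]), array([[ 6.27006323e-02,  9.98032330e-01, -3.15821981e-04],
       [ 9.57562512e-01, -6.00689416e-02,  2.81896714e-01],
       [ 2.81323063e-01, -1.79775215e-02, -9.59444706e-01]]), array([ 0.13434589, -0.55300067,  0.33277905]))
```

View pics/w1.png

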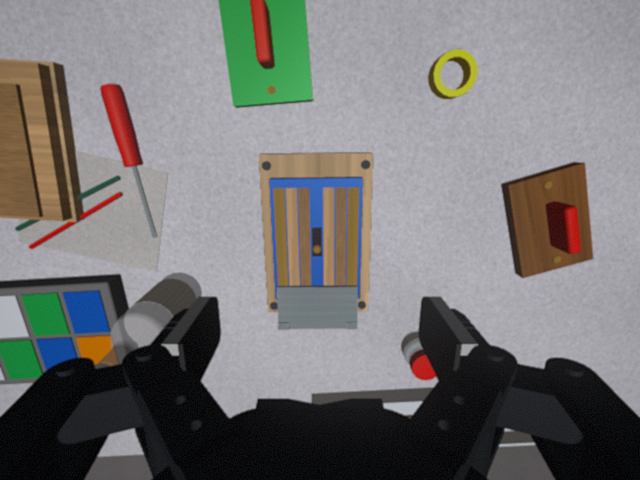

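The wrist view shows the jig centred at about (318, 240), the brass pin at about (317, 249), the lip at the bottom, and the wooden cover at (548, 220). I'll fit the poses here.

Run:
```python
from h import *
z=np.load("w1.npz"); im,P=z["im"],z["P"]
hsv=cv2.cvtColor(im,cv2.COLOR_RGB2HSV).astype(int)
K,R,t=model("wrist")
def onplane(px,zz):  # px (u,v) -> world at height
    px=np.atleast_2d(px).astype(float); r=np.c_[(px-K[[0,1],[2,2]])/K[0,0],np.ones(len(px))]@R; c=-R.T@t
    return c+r*((zz-c[2])/r[:,2])[:,None]
def win(r0,r1,c0,c1):
    m=np.zeros((480,640),bool); m[r0:r1,c0:c1]=1; return m
def rect(m,n,zz):
    k,l,st,_=cv2.connectedComponentsWithStats(m.astype(np.uint8)); 
    if k>1: m=l==1+np.argmax(st[1:,4])
    v,u=np.nonzero(m); p=onplane(np.c_[u,v],zz)[:,:2].astype(np.float32); c,s,a=cv2.minAreaRect(p)
    print(n,m.sum(),np.round(c,4),np.round(s,4),round(a,2),"z",np.round(np.median(P[m][:,2]),4))
blue=(hsv[...,0]>105)&(hsv[...,0]<130)&(hsv[...,1]>120)
w=win(140,340,245,390)
bed=w&(P[...,2]>.03)&(P[...,2]<.05)
rect(bed,"bed",.038)
rect(w&(P[...,2]>.01)&(P[...,2]<.03),"base",.02)
rect(w&(P[...,2]>.068),"lip",.078)
v,u=np.nonzero(w&blue); p=onplane(np.c_[u,v],.038)
print("blue y range",cv2.minAreaRect(p[:,:2].astype(np.float32)))
wood=win(150,290,490,600)&(P[...,2]>.01)&(P[...,2]<.03); rect(wood,"plate",.02)
rect(win(150,290,490,600)&(P[...,2]>.05),"griptop",.062)
# edges of blue: lines fit left/right edges per row
L=[];Rr=[]
for r in range(182,282):
    c=np.nonzero(w[r]&blue[r])[0]
    if len(c)>3: L.append((c[0]-.5,r)); Rr.append((c[-1]+.5,r))
for e in(L,Rr):
    q=onplane(np.array(e),.038)[:,:2].astype(np.float32); f=cv2.fitLine(q,cv2.DIST_HUBER,0,.01,.01).ravel(); print("edge yaw",np.degrees(np.arctan(f[1]/f[0])),"y at x=.55",f[3]+(0.55-f[2])*f[1]/f[0])
g=cv2.cvtColor(im,cv2.COLOR_RGB2GRAY).astype(int)
dark=win(222,262,308,328)&(g<60); rect(dark,"dark slot",.038)
v,u=np.nonzero(dark);print(v.min(),v.max(),u.min(),u.max())
pin=win(222,265,308,328)&(hsv[...,0]>10)&(hsv[...,0]<30)&(hsv[...,1]>130)
v,u=np.nonzero(pin);print("pin",pin.sum(),v.mean(),u.mean())
save("crop1",cv2.convertScaleAbs(cv2.resize(im[145:335,250:385],(568,600)[:2],interpolation=cv2.INTER_CUBIC),alpha=1.5))
```

```text
bed 9745 [ 0.5567 -0.173 ] [0.12   0.1709] 87.04 z 0.0395
base 5167 [ 0.5563 -0.1729] [0.1497 0.229 ] 87.04 z 0.0212
lip 3478 [ 0.6347 -0.1773] [0.1043 0.0629] 87.31 z 0.0792
blue y range ((0.5565237402915955, -0.1734122335910797), (0.11858146637678146, 0.16778279840946198), 86.93464660644531)
plate 6387 [0.5555 0.1495] [0.1437 0.1058] 13.63 z 0.021
griptop 872 [0.5544 0.1467] [0.0671 0.0227] 13.81 z 0.0619
edge yaw -2.989188 y at x=.55 -0.23241322
edge yaw -3.0531027 y at x=.55 -0.11376651
dark slot 138 [ 0.5508 -0.1736] [0.0107 0.0237] 86.39 z 0.0395
228 255 312 321
pin 52 248.82692307692307 316.5192307692308
```

View pics/crop1.png

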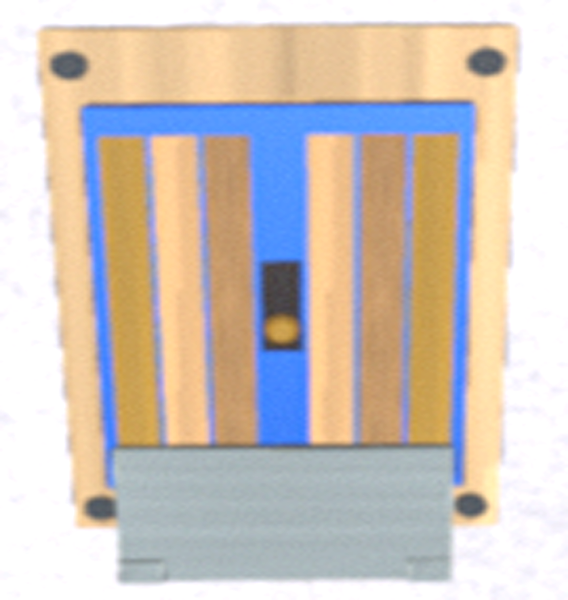

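Request:
servo_tool(
  series=[
    [0,5.5,-1,0.05],
    [0,11,-2,0.1],
    [0,16.5,-3,0.15],
    [0,22,-4,0.2],
    [0,27.5,-5,0.25],
    [0,31.8,-6,0.3],
    [0,31.8,-6,0.3],
    [0,31.8,-6,0.3],
  ],
)

```text
time: 3.35
tool_pos: [0.4999, 0.1523, 0.2964]
eef_rot: [-180.0, -0.0, -166.4]
ft_force: [-0.6, 0.6, 0.0]
finger_gap: 0.998
grip_force: 0.0
```

```bash
cat >> h.py <<'E'
def onplane(px,zz,M):
    K,R,t=M; px=np.atleast_2d(px).astype(float); r=np.c_[(px-K[[0,1],[2,2]])/K[0,0],np.ones(len(px))]@R; c=-R.T@t
    return c+r*((zz-c[2])/r[:,2])[:,None]
def rect(m,n,zz,P,M):
    k,l,st,_=cv2.connectedComponentsWithStats(m.astype(np.uint8))
    if k>1: m=l==1+np.argmax(st[1:,4])
    v,u=np.nonzero(m); p=onplane(np.c_[u,v],zz,M)[:,:2].astype(np.float32); c,s,a=cv2.minAreaRect(p)
    print(n,m.sum(),np.round(c,4),np.round(s,4),round(a,2),"z",np.round(np.median(P[m][:,2]),4)); return m
def win(r0,r1,c0,c1):
    m=np.zeros((480,640),bool); m[r0:r1,c0:c1]=1; return m
E
python3 - <<'E'
from h import *
s=ctrl.get_state(); print(s["time"],s["tool_pos"],s["eef_rot"],s["joint_positions"])
# pin from first wrist view, in that view's calibration
M1=(np.array([[338.39960776,0,319.22380865],[0,338.39960776,239.87561097],[0,0,1]]),np.array([[6.27006323e-02,9.98032330e-01,-3.15821981e-04],[9.57562512e-01,-6.00689416e-02,2.81896714e-01],[2.81323063e-01,-1.79775215e-02,-9.59444706e-01]]),np.array([0.13434589,-0.55300067,0.33277905]))
print("pin",onplane([316.5,248.8],.045,M1))
M=model("wrist"); im,d=ctrl.camera("wrist"); save("w2",im); P=cloud("wrist",d,M); np.savez("w2.npz",im=im,d=d,P=P)
w=win(130,330,220,420)
rect(w&(P[...,2]>.012)&(P[...,2]<.03),"plate",.0205,P,M)
hi=rect(w&(P[...,2]>.055)&(P[...,2]<.08),"griptop",.063,P,M)
p=P[hi]; print(np.median(p,0),cv2.minAreaRect(p[:,:2].astype(np.float32)))
p=P[w&(P[...,2]>.015)]; print(cv2.minAreaRect(p[:,:2].astype(np.float32)))
E
```

```text
3.35 [0.49993843 0.1523489  0.29637783] [-1.79964921e+02 -1.12648543e-02 -1.66366143e+02] [ 9.61355195e+00  3.22678640e+00  1.07746205e+01  9.75566119e+01
 -3.57822581e-02 -4.02030576e+00]
pin [[ 0.56580517 -0.17378738  0.045     ]]
plate 8133 [0.5554 0.1517] [0.1399 0.1002] 13.67 z 0.0212
griptop 774 [0.5541 0.1512] [0.0631 0.0153] 13.39 z 0.0627
[0.55271215 0.15134985 0.06265451] ((0.5553017854690552, 0.15139305591583252), (0.06313882023096085, 0.015517018735408783), 13.39225959777832)
((0.5274698734283447, 0.1480204463005066), (0.19692817330360413, 0.10650160908699036), 13.37061882019043)
```

View pics/w2.png

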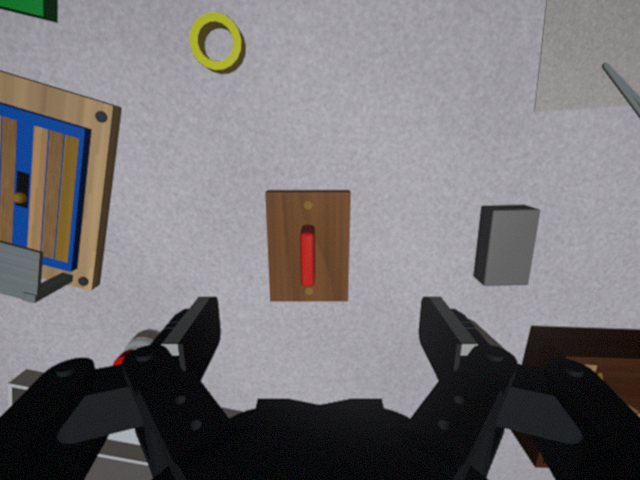

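The wrist view shows the cover at (308, 245) with its grip at (307, 255), clear of the fingers. Its pose is (0.5553, 0.1516) and 13.6°, which matches the current tool yaw. I'll descend and grasp.

Request:
servo_tool(
  series=[
    [3,0,-4,0],
    [5.5,-0.1,-9,0],
    [5.5,-0.1,-14,0],
    [5.5,-0.1,-19,0],
    [5.5,-0.1,-22.5,0],
    [5.5,-0.1,-24.3,0],
    [5.5,-0.1,-24.3,0],
    [5.5,-0.1,-24.3,0],
  ],
)

```text
time: 4.4
tool_pos: [0.5567, 0.1514, 0.0556]
eef_rot: [-180.0, 0.2, -166.3]
ft_force: [-0.1, -0.1, 0.9]
finger_gap: 0.999
grip_force: 0.0
```

Request:
servo_tool(
  series=[
    [0,0,0,0],
    [0,0,0,0],
    [0,0,0,0],
    [0,0,0,0],
    [0,0,0,0],
    [0,0,0,0],
  ],
  hand=1,
  squeeze=80,
)

```text
time: 5.15
tool_pos: [0.5552, 0.1516, 0.0537]
eef_rot: [-180.0, 0.0, -166.3]
ft_force: [0.2, -1.0, 2.6]
finger_gap: 0.176
grip_force: 79.6
```

Gripped: the opening is about 15 mm and the camera agrees with the arm to 0.2 mm. Next I'll lift and carry it to above the jig.

Request:
servo_tool(
  series=[
    [0,0,5,0],
    [0,0,10,0],
    [-0.5,-5,11,-0.05],
    [-1,-11,11,-0.1],
    [-1.5,-16.5,11,-0.15],
    [-2,-22,11,-0.2],
    [-3,-28,11,-0.25],
    [-3.4,-32.3,11,-0.29],
  ],
)

```text
time: 6.15
tool_pos: [0.5193, -0.1734, 0.1616]
eef_rot: [179.9, -0.2, 176.9]
ft_force: [1.0, 1.2, -3.3]
finger_gap: 0.172
grip_force: 79.0
```

Request:
servo_tool(
  series=[
    [0,0,-2,0],
    [0,0,-3,0],
    [0,0,-3,0],
    [0,0,-3,0],
  ],
)

```text
time: 6.65
tool_pos: [0.5212, -0.1707, 0.1334]
eef_rot: [180.0, -0.0, 177.2]
ft_force: [0.4, 0.1, -3.6]
finger_gap: 0.179
grip_force: 79.2
```

Run:
```python
from h import *
s=ctrl.get_state(); print(s["time"],s["tool_pos"],s["eef_rot"],s["ft_force"],s["grip_force"])
M=model("wrist"); im,d=ctrl.camera("wrist"); save("w3",im); P=cloud("wrist",d,M); np.savez("w3.npz",im=im,d=d,P=P)
h=s["tool_pos"][2]-.0537+.02; print("plate top expected",h)
rect((P[...,2]>h-.008)&(P[...,2]<h+.008)&win(0,400,150,500),"plate",h,P,M)
rect((P[...,2]>.015)&(P[...,2]<.025),"base",.02,P,M)
```

```text
6.65 [ 0.52116022 -0.17072391  0.13344356] [ 1.79997242e+02 -9.13931856e-04  1.77161702e+02] [ 0.39934761  0.12943544 -3.61369872] 79.19069409370422
plate top expected 0.09974355802163386
plate 32627 [ 0.4999 -0.17  ] [0.1009 0.0946] 87.17 z 0.1011
base 4467 [ 0.3746 -0.2173] [0.1014 0.0167] 87.16 z 0.0212
```

View pics/w3.png

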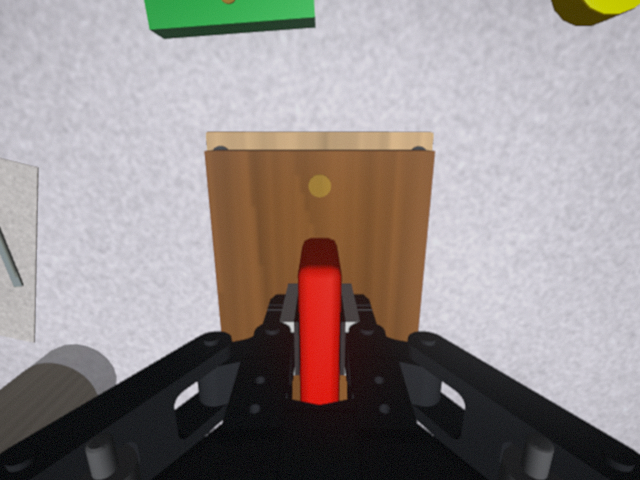

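The wrist view shows the cover squarely over the jig: the base edge spans cols 206–433 and the cover spans 205–434. I'll lower it onto the pin.

Request:
servo_tool(
  series=[
    [0,0,-2,0],
    [0,0,-3,0],
    [0,0,-3.2,0],
    [0,0,-3.3,0],
    [0,0,-3.4,0],
    [0,0,-3.4,0],
  ],
)

```text
time: 7.45
tool_pos: [0.5212, -0.1716, 0.0998]
eef_rot: [-180.0, 0.0, 177.1]
ft_force: [1.1, 0.2, -3.6]
finger_gap: 0.174
grip_force: 79.3
```

Request:
servo_tool(
  series=[
    [0,0,-0.1,0],
    [0,0,-0.1,0],
    [0,0,-0.15,0],
    [0,0,-0.15,0],
  ],
)

```text
time: 7.95
tool_pos: [0.5212, -0.1716, 0.0985]
eef_rot: [-180.0, 0.0, 177.1]
ft_force: [-2.4, 0.6, 2.3]
finger_gap: 0.174
grip_force: 80.3
```

Contact with about 6 N total on the pin. I'll slide along the jig's +x, which needs about 44 mm in total.

Request:
servo_tool(
  series=[
    [0.6,-0.02,0,0],
    [1.2,-0.04,0,0],
    [1.8,-0.07,0,0],
    [2.4,-0.1,0,0],
    [2.9,-0.13,0,0],
    [3.4,-0.15,0,0],
    [3.8,-0.17,0,0],
    [3.8,-0.17,0,0],
  ],
)

```text
time: 8.95
tool_pos: [0.5602, -0.1732, 0.098]
eef_rot: [180.0, 0.1, 177.1]
ft_force: [-1.1, 0.8, 2.7]
finger_gap: 0.175
grip_force: 80.2
```

Request:
servo_tool(
  series=[
    [0.1,0,-0.05,0],
    [0.2,-0.01,-0.1,0],
    [0.3,-0.01,-0.1,0],
    [0.4,-0.02,-0.1,0],
    [0.5,-0.02,-0.1,0],
    [0.5,-0.02,-0.1,0],
  ],
)

```text
time: 9.7
tool_pos: [0.5634, -0.1731, 0.0958]
eef_rot: [180.0, -0.1, 177.1]
ft_force: [0.4, 0.4, -4.0]
finger_gap: 0.173
grip_force: 79.2
```

The support vanished (−4 N, the cover's own weight), so the hole is over the pin. I'll lower it gently and check.

Request:
servo_tool(
  series=[
    [0,0,-0.1,0],
    [0,0,-0.2,0],
    [0,0,-0.3,0],
    [0,0,-0.4,0],
    [0,0,-0.45,0],
    [0,0,-0.45,0],
  ],
)

```text
time: 10.45
tool_pos: [0.5639, -0.1733, 0.0922]
eef_rot: [180.0, -0.0, 177.1]
ft_force: [0.4, 0.1, -2.4]
finger_gap: 0.179
grip_force: 79.3
```

Request:
servo_tool(
  series=[
    [0,0,-0.15,0],
    [0,0,-0.3,0],
    [0,0,-0.45,0],
    [0,0,-0.6,0],
    [0,0,-0.75,0],
    [0,0,-0.75,0],
    [0,0,-0.75,0],
  ],
)

```text
time: 11.32
tool_pos: [0.5641, -0.1734, 0.0865]
eef_rot: [-180.0, 0.1, 177.1]
ft_force: [-4.3, 1.0, 7.3]
finger_gap: 0.178
grip_force: 80.9
```

Request:
servo_tool(
  series=[
    [0,0,-0.1,0],
    [0,0,-0.2,0],
    [0,0,-0.25,0],
    [0,0,-0.25,0],
    [0,0,-0.25,0],
  ],
)

```text
time: 11.95
tool_pos: [0.5642, -0.1734, 0.0856]
eef_rot: [-180.0, 0.1, 177.1]
ft_force: [-6.2, 1.2, 13.3]
finger_gap: 0.175
grip_force: 81.8
```

Request:
servo_tool(
  series=[
    [0,0,-0.1,0],
    [0,0,-0.2,0],
    [0,0,-0.2,0],
    [0,0,-0.2,0],
  ],
)

```text
time: 12.45
tool_pos: [0.5642, -0.1734, 0.0856]
eef_rot: [-179.9, 0.1, 177.1]
ft_force: [-10.5, 2.6, 20.7]
finger_gap: 0.175
grip_force: 82.8
```

Run:
```python
from h import *
s=ctrl.get_state(); print(s["time"],s["tool_pos"],s["eef_rot"],s["ft_force"],s["grip_force"])
M=model("wrist"); im,d=ctrl.camera("wrist"); P=cloud("wrist",d,M)
m=rect((P[...,2]>.045)&(P[...,2]<.06)&win(0,400,150,500),"plate",.052,P,M)
rect((P[...,2]>.014)&(P[...,2]<.027)&win(0,300,150,500),"base",.02,P,M)
im2,d=ctrl.camera("side"); out=np.hstack([im[100:400,120:520],cv2.resize(im2[150:270,270:430],(400,300))]); save("fin",out)
```

```text
12.45 [ 0.56421535 -0.17343399  0.08563113] [-1.79932129e+02  1.32921582e-01  1.77095181e+02] [-10.48328296   2.63581829  20.73652295] 82.84560799598694
plate 32647 [ 0.543  -0.1727] [0.1008 0.0946] 87.1 z 0.0533
base 26728 [ 0.5131 -0.1708] [0.1494 0.14  ] 87.09 z 0.0213
```

View pics/fin.png

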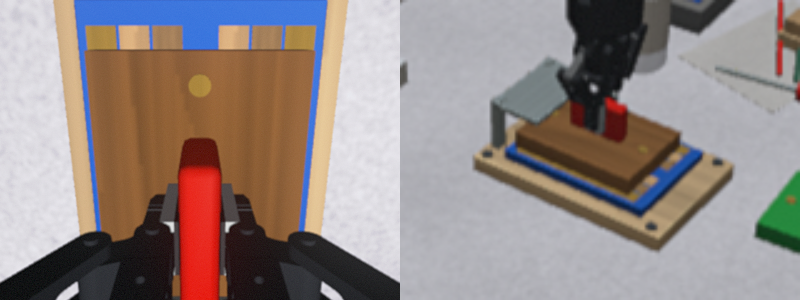

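The picture shows the cover flat on the bed, under the lip and still gripped. An extra 7 N did not lower it: the underside is at 32 mm, so it is seated and on the stop.

```bash
python3 -c "
from workcell import ctrl
print(ctrl.close_job())"
```

```text
the job is handed in; nothing more can be done
None
```

The cover is seated over the pin and pressed until the bed is fully down (underside at 32 mm, about 21 N at the wrist); I handed the job in at about 12.5 s, still gripping and pressing it.

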